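# Slide a lens along the rail into the marked corner pocket

## Task

Push the loose round lens straight across the aluminium plate until it rests against the long rail, then slide it along the rail, keeping it against the rail, into the corner pocket beside the green tile until it sits fully home against both rail and end stop. Only push it with the fingertips, never grip it, pick it up or tip it, leave the brass spacer, orange cap, bottle and screwdriver alone, and finish with the hand clear.

Things in the scene. Friction and masses are not known exactly. Their poses are not given: they have to be found in the camera images.
- plate: Aluminium locating plate fixed to the bench, 240 (its x) by 400 (its y) by 10 mm thick. Origin: centre of its underside, on the bench; top face 10 mm higher. Dark steel walls stand 12 mm above the top face: a long rail along plate y, at the +x side, and an end stop and short lip at each end, making two corner pockets open towards the middle.
- rail_mid (a point): Middle of the rail's working face, at the plate's top face (plate x = +90 mm, y = 0); axes as the plate. The face looks to plate -x and runs from y = -150 to +150 mm; the rail is 12 mm thick behind it.
- seat_left (a point): Where the lens's underside centre lies when fully home in the pocket at the plate's +y end: plate x = +69, y = +129 mm, on the top face. That end stop's working face is at y = +150 mm, reaching from x = +38 to +102 mm. The pocket's lip is 6 mm thick, its inner face at x = +44 mm, and reaches from the stop back to y = +134 mm; the pocket is 46 mm wide.
- seat_right (a point): The same for the pocket at the plate's -y end: plate x = +69, y = -129 mm; all mirrored in y.
- lens: Loose lens in a black plastic ring with a pale blue face, a disc 42 mm in diameter, 16 mm tall, about 60 g, lying flat on the plate, off the rail; origin at the centre of its underside. The ring is smooth, slippery plastic (friction about 0.3 against everything) and slides and turns freely.
- green_tile: Green plastic tile, 50 by 24 by 4 mm, fixed on the plate just outside one of the two end stops (plate x = +70 mm, y = +180 or -180 mm; which end varies): it marks the pocket to use. Origin at the centre of its underside.
- red_tile: Red tile like the green one, at the other end: not the pocket to use.
- spacer: Loose brass ring, 26 mm in diameter, 14 mm tall, standing on the plate near one corner of the side away from the rail; leave alone. Origin at the centre of its underside.
- cap: Loose orange tapered cap, 28 mm in diameter, 16 mm tall, on the plate near the other corner away from the rail; leave alone. Origin at the centre of its underside.
- bottle: Loose blue bottle with white cap, 52 mm in diameter, about 140 mm tall, standing on the bench to the left of the plate; leave alone. Origin at the centre of its underside.
- driver: Loose screwdriver with yellow handle, 180 mm long, lying on the bench to the right of the plate along its own x; leave alone. Origin at its underside, about mid-length.
Not all that is in view belongs to the job. Leave any brown, pink or turquoise look-alike of the lens alone.

How it is judged:
By the outcome, as a careful person would: the job done as asked, in the order asked, and still so for the second after the job is handed in, with the robot touching nothing.
It also fails if it takes over 58 s, if anything falls off the work surface, if the arm or the gripper's body presses on something with over 40 N, if the wrist force passes 120 N, or if a joint passes its speed limit or range.

## Robot

A 6-joint arm with a two-finger parallel gripper is mounted at the origin on the work surface. World frame = base frame: x ahead of the robot, y to its left, z up, the work surface at z = 0. Lengths are in mm, angles in rad, forces in N, time in s.
With the tool pointing down it reaches from about 300 to 775 mm from the base axis. Payload 14.6 kg.
Tool frame: the origin (TCP) lies midway between the tips of the shut fingers; the grasp point (between the pads) lies grasp_offset behind it (grasp_offset is the distance from the TCP to the grasp point, in mm); z points along the fingers, y is the line along which they close (so a half turn about z gives the same grasp; the last joint's range is limited). The gripper opens to 94 mm and grips with 3 to 60 N. Pads are 16 mm wide; open, the fingers measure 119 mm over their backs; the gripper's body (75 mm by 177 mm) begins 78 mm behind the grasp point.
Start: joints at [-1.366, 0.3, 1.521, -0, 1.321, -0.067], TCP at [147.649, -529.801, 205.446] pointing down, gripper open.
Joint ranges: [-3.03, 3.03], [-0.79, 2.21], [0.23, 2.52], [-1.04, 4.18], [0, 3.07], [-2.55, 2.55]. Speed limits (rad/s): [2.22, 2.22, 2.57, 3.14, 3.14, 3.14].

## Interface

Orientations are given as [roll, pitch, yaw] about the fixed x, y, z axes, in that order (R = Rz(yaw) Ry(pitch) Rx(roll)).
In Python, from cell import * gives the robot as it stands. The module is installed in compiled form; this text tells all that it offers.
- The arm moves only by the shell command python3 -m jog 'ROWS' [FORCE]. ROWS is JSON, a list of rows, each a list of 3 entries, a list of its own where there are three numbers: the finger opening in mm, from 0 to 94, then the shift along the tool's x, y, z in units of 50 mm (1.0 is 50 mm), then the turn about the tool's z in units of 180 degrees (1.0 is 180 degrees). In form: [[fingers, [dx, dy, dz], twist], ...]. A call has 1 to 20 rows; each row shifts and turns the commanded pose from where the row before left it, along the tool's axes as they then stand; what a row does not reach is not made up. A row lasts 1/10 s, in which the tool goes at most 50 mm and 8.59 degrees, less where a joint would pass 70% of its speed; a pose out of reach is approached as far as the arm can. A call with a number of a shift or a turn outside -1 to 1 is refused whole. A call with a gripper value outside its range is refused whole. The fingers move at their own pace and stop on an object; FORCE is the grip in N (left out, the last holds). Time passes only in rows, so rows that do not move let the fingers close. It gives the time, the measured TCP pose, the force, the opening and the grip force at its end, in the units of the state.
- read_state(): the state, without advancing time (a new reading comes with each control period).
- camera(name): name is "side" or "top"; returns the picture (400x640x3 uint8, red, green, blue); there is no depth.
- calibration(name): a dict with "mtx" (3x3 intrinsics, pixels), "cam_to_world" (4x4, takes a point from camera to world coordinates). Camera axes: x right, y down, z forward; pixel columns grow to the right and rows downward; lengths in mm; the calibration is good to about 2 mm. A picture is of the moment at which its call begins. calibration takes no time and is no camera call.
- sign_off(): hands the job in; it is judged then, once.
Trained networks look in the newest picture that a camera, given by its name, has taken for a name from the list of things; names that differ only in an ending like _2 or _b are one class to them, and where a whole thing is asked for, a point or a joint stands for the part that bears it (a point fixed in the world has none). Each returns a list of dicts, best first, with "conf" (0 to 1); they miss things now and then, are a little off and sometimes report something else, mostly with a low value. They report only what shows in the picture. A call takes as long as a camera call. They do not tell look-alikes from the thing itself.
- regions_of(camera, query): "pixels" (400x640 bool, what is visible of it) and "rect" ([centre column, centre row, width, height] in pixels, round what is visible of it).
The state is a dict: "clock": time; "joints": joint angles; "qd": joint speeds; "effort": joint torques, N m; "eef_pos": TCP position; "eef_rot": TCP orientation; "wrist_force": force on the tool from outside, world axes, zero at the start; "moment": the same for the moment, N m; "finger_gap": finger opening in mm; "finger_force": force on a finger pad.
Only numpy, scipy, OpenCV 4.12 (cv2) and the standard library are available. Lean on these libraries where they do the work, as an engineer would, in place of code of your own. Each camera call takes 0.05 s, during which the arm holds its last target. There are 200 camera calls.

## Working session

There is one attempt and no reset: what is moved stays moved. The work goes in short steps, Python scripts to look and compute and a shell command to move; the robot and the scene stay as the last step left them, time stands still between calls to the robot, and variables do not carry over. Pictures are saved under pics/ and viewed, at most 11 in all, crops included, and the job is handed in when it is done.

```bash
mkdir -p pics; cat > h.py <<'E'
from cell import *
import numpy as np, cv2
def px2w(cam,u,v,z):
    c=calibration(cam);K=np.array(c["mtx"]);T=np.array(c["cam_to_world"])
    d=T[:3,:3]@np.linalg.solve(K,[u,v,1.]);o=T[:3,3]
    return o+d*(z-o[2])/d[2]
def w2px(cam,p):
    c=calibration(cam);K=np.array(c["mtx"]);T=np.linalg.inv(np.array(c["cam_to_world"]))
    q=K@(T[:3,:3]@np.array(p)+T[:3,3]);return q[:2]/q[2]
E
python3 - <<'E'
from h import *
for c in("top","side"):
    cv2.imwrite(f"pics/{c}0.png",camera(c)[:,:,::-1])
    print(c,np.round(np.array(calibration(c)["cam_to_world"]),2).tolist())
    for q in("plate","lens","green_tile","red_tile","spacer","cap","bottle","driver"):
        for r in regions_of(c,q)[:4]: 
            m=r["pixels"]; ys,xs=np.nonzero(m)
            print(q,round(r["conf"],2),np.round(r["rect"],1),m.sum(),xs.mean().round(1) if len(xs) else'',ys.mean().round(1) if len(xs) else '')
s=read_state();print(s)
E
```

```text
top [[-0.0, -0.99, 0.13, 395.41], [-1.0, 0.0, -0.02, 20.61], [0.02, -0.13, -0.99, 1314.95], [0.0, 0.0, 0.0, 1.0]]
plate 0.81 [284.3 226.9 170.  116.7] 13827 283.9 227.1
lens 0.74 [286.4 137.6  18.3  18.9] 210 284.7 138.8
lens 0.69 [323.8 144.4  16.1  14.5] 208 324.7 145.3
lens 0.66 [297.7 226.8  20.8  21.5] 193 295.8 227.7
lens 0.53 [254.1 147.9  14.1  15.1] 217 254.9 147.9
green_tile 0.76 [209.7 212.2  13.7  21.7] 182 210.5 212.2
green_tile 0.18 [346.8 186.9  10.7  22.1] 190 347.5 186.9
red_tile 0.54 [347.2 186.1  11.1  17.1] 157 347.4 186.0
spacer 0.43 [347.1 246.7  11.6   8.7] 53 347.8 247.0
cap 0.41 [228.7 259.7   4.5  11. ] 88 230.5 260.5
bottle 0.69 [135.3 244.2  32.4  20. ] 565 134.8 244.3
driver 0.9 [471.8 220.1  20.9  65.9] 417 471.9 226.3
driver 0.19 [285.1 226.6 170.7 115.5] 13720 283.9 227.4
side [[-0.99, -0.09, 0.11, 446.86], [-0.14, 0.51, -0.85, 953.62], [0.02, -0.85, -0.52, 618.51], [0.0, 0.0, 0.0, 1.0]]
plate 0.68 [341.5 230.7 117.6 101.4] 9103 336.1 233.8
lens 0.76 [244.1 235.6  21.5  18.5] 232 244.9 233.0
lens 0.75 [261.6 193.1  18.6  13.7] 185 261.1 192.9
lens 0.58
[... 425 characters left out ...]
ck': 0.9, 'joints': array([-1.36560677e+00,  2.99881934e-01,  1.52099871e+00,  8.88021443e-06,
        1.32068382e+00, -6.66144260e-02]), 'qd': array([ 4.86587395e-05,  1.37072867e-03, -1.74489150e-03, -1.55887239e-03,
       -6.77635948e-04,  5.10244296e-04]), 'effort': array([ 2.21154987e-03, -5.31649804e+01, -3.52916837e+01,  7.09754974e-02,
        2.12292897e-02,  1.68295543e-05]), 'eef_pos': array([ 147.64917053, -529.80641744,  205.45604398]), 'eef_rot': array([ 3.14156395e+00, -6.70830902e-06,  2.71801790e-01]), 'wrist_force': array([ 0.00276529,  0.3063051 , -0.11534386]), 'moment': array([ 0.02316676, -0.02731798, -0.07630357]), 'finger_force': 0.0, 'finger_gap': 93.95228441096985}
```

View pics/top0.png

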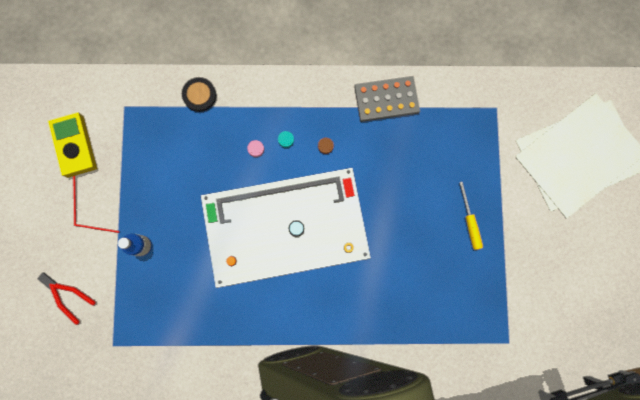

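View pics/side0.png

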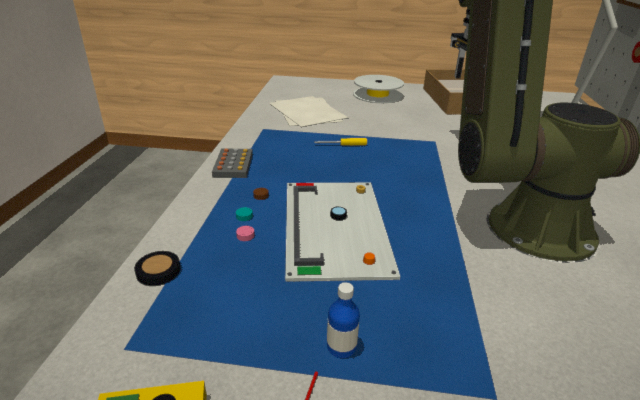

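The lens is the pale-blue disc with a black ring, at top px (296,228) and side px (338,213). The pink (255,148), turquoise (286,138) and brown (325,145) discs are look-alikes lying off the plate, so I leave them alone. Green tile is at top px (210,212), the plate's +y end. I'll fit the plate pose and check it in a crop.

```bash
cat > fit.py <<'E'
from h import *
from scipy.optimize import least_squares
im=camera("top"); 
hsv=cv2.cvtColor(im,cv2.COLOR_RGB2HSV)
def blob(cam,q,near):
    camera(cam)
    rs=regions_of(cam,q); r=min(rs,key=lambda r:np.hypot(r["rect"][0]-near[0],r["rect"][1]-near[1]))
    return r
# plate outline from white pixels inside dilated network mask
r=blob("top","plate",(284,227)); m=cv2.dilate(r["pixels"].astype(np.uint8),np.ones((9,9)))
w=((im.min(2)>120)&(m>0)).astype(np.uint8)
w=cv2.morphologyEx(w,cv2.MORPH_OPEN,np.ones((3,3)))
cs=max(cv2.findContours(w,cv2.RETR_EXTERNAL,cv2.CHAIN_APPROX_NONE)[0],key=cv2.contourArea)
W=np.array([px2w("top",u,v,10)[:2] for u,v in cs[:,0]],np.float32)
(c,s,a)=cv2.minAreaRect(W); print("white rect",c,s,a)
def pts(cam):
    i=camera(cam);h=cv2.cvtColor(i,cv2.COLOR_RGB2HSV);return i,h
E
python3 - <<'E'
from fit import *
c=cv2.boxPoints(((c),s,a)); print(c)
# refine by edge sides: fit each side with robust line
crop=cv2.resize(im[160:295,190:380],None,fx=4,fy=4,interpolation=cv2.INTER_CUBIC)
cv2.imwrite("pics/crop1.png",crop[:,:,::-1])
for q,n,z in(("green_tile",(210,212),14),("red_tile",(347,187),14),("lens",(297,228),26),("spacer",(348,247),24),("cap",(231,260),26),("bottle",(135,244),70)):
    r=blob("top",q,n); ys,xs=np.nonzero(r["pixels"]); print(q,r["rect"],px2w("top",xs.mean(),ys.mean(),z).round(1))
i=camera("side");cv2.imwrite("pics/crop_side.png",cv2.resize(i[170:290,270:410],None,fx=5,fy=5,interpolation=cv2.INTER_CUBIC)[:,:,::-1])
E
```

```text
white rect (506.1187744140625, 70.96636962890625) (242.0108184814453, 402.0887145996094) 10.475210189819336
[[ 350.5782    246.66003 ]
 [ 423.68195  -148.72731 ]
 [ 661.65936  -104.727295]
 [ 588.5556    290.66003 ]]
green_tile [209.8, 213.1, 14.5, 18.8] [541.3 260.4  14. ]
red_tile [347.2, 187.2, 11.7, 18.2] [608.4 -92.   14. ]
lens [296.4, 227.6, 19.5, 15.6] [500.   43.1  26. ]
spacer [347.5, 246.8, 14.7, 9.6] [452.4 -89.8  24. ]
cap [229.8, 261.2, 4.0, 6.1] [418.4 206.5  26. ]
bottle [134.5, 245.2, 35.2, 21.8] [457.9 432.4  70. ]
```

View pics/crop1.png

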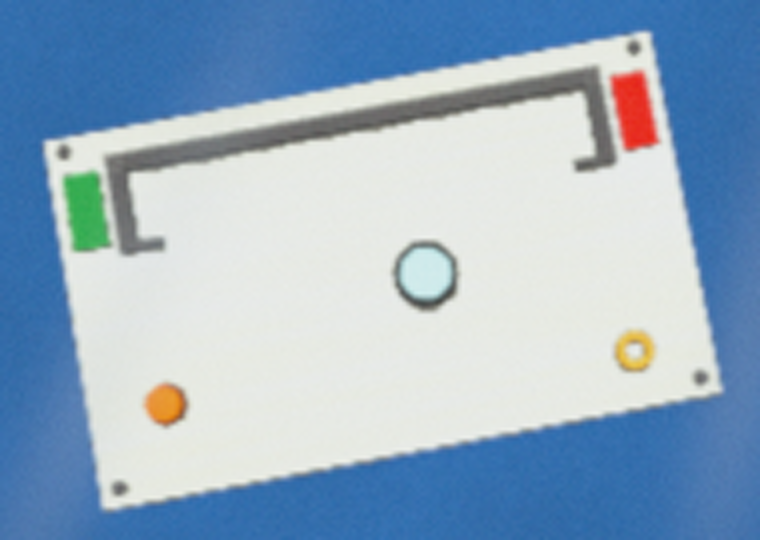

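View pics/crop_side.png

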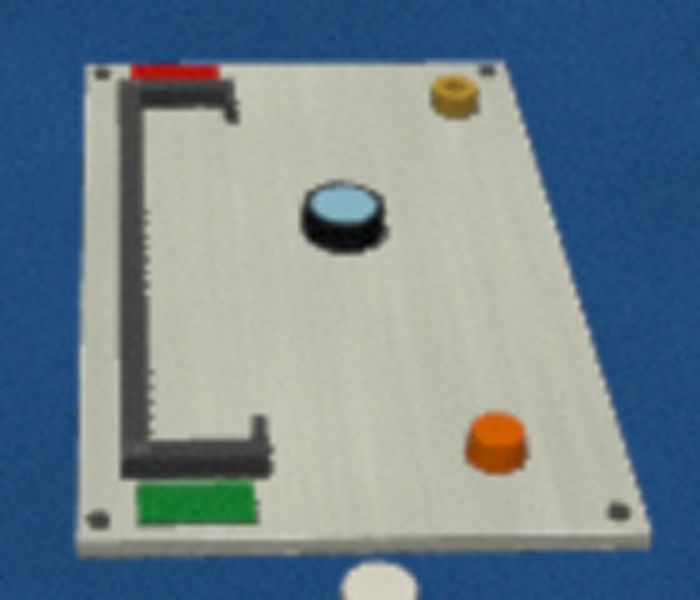

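The crop confirms the lens: pale-blue face in a black ring, crop px (426,272). The plate centre is at (506,71) with yaw 10.5°, and both tiles land within 2 mm of where they should. The lens is at plate (-11,-26). I'll move above a point behind it.

```bash
python3 -m jog '[[24,[0,0,0],0.0283],[24,[0.508,-0.624,0],0],[24,[0.508,-0.624,0],0],[24,[0.508,-0.624,0],0],[24,[0.508,-0.624,0],0],[24,[0.508,-0.624,0],0],[24,[0.508,-0.624,0],0],[24,[0.508,-0.624,0],0],[24,[0.508,-0.624,0],0],[24,[0.508,-0.624,0],0],[24,[0.508,-0.624,0],0],[24,[0.508,-0.624,0],0],[24,[0.508,-0.624,0],0],[24,[0.508,-0.624,0],0],[24,[0.508,-0.624,0],0],[24,[0.508,-0.624,0],0],[24,[0.508,-0.624,0],0],[24,[0,0,0],0],[24,[0,0,0],0]]'
cat >> h.py <<'E'
C=np.array([506.1,71.0]);A=0.1828
R=np.array([[np.cos(A),-np.sin(A)],[np.sin(A),np.cos(A)]])
def toplate(p): return R.T@(np.array(p)[:2]-C)
def st():
    s=read_state();p=s["eef_pos"];print("t",s["clock"],"plate xy",toplate(p).round(1),"z",p[2].round(1),"yaw rel deg",np.degrees(s["eef_rot"][2]-A).round(2),"F",s["wrist_force"].round(1),"gap",round(s["finger_gap"],1),"j",s["joints"].round(2))
E
python3 -c "
from h import *
st()"
```

```text
clock: 3.6
eef_pos: [456.4, 35.4, 205.2]
eef_rot: [-3.142, 0.001, 0.185]
wrist_force: [-0.3, -0.3, 0.6]
finger_gap: 23.8
finger_force: 0.0
t 3.6 plate xy [-55.4 -26. ] z 205.2 yaw rel deg 0.1 F [-0.3 -0.3  0.6] gap 23.8 j [-0.    0.09  1.77 -0.    1.28  1.38]
```

```bash
python3 -m jog '[[24,[0,0,0.5],0],[24,[0,0,0.5],0],[24,[0,0,0.5],0],[24,[0,0,0.5],0],[24,[0,0,0.5],0],[24,[0,0,0.5],0],[24,[0,0,0.5],0],[24,[0,0,0.28],0],[24,[0,0,0],0],[24,[0,0,0],0]]'
python3 - <<'E'
from h import *
st()
t=camera("top");s=camera("side")
a=cv2.resize(t[180:280,230:363],(532,400),interpolation=cv2.INTER_CUBIC);b=cv2.resize(s[150:270,270:350],(267,400),interpolation=cv2.INTER_CUBIC)
cv2.imwrite("pics/a1.png",np.hstack([a,b])[:,:,::-1])
E
```

```text
clock: 4.6
eef_pos: [456.5, 34.2, 17.1]
eef_rot: [3.141, -0.0, 0.182]
wrist_force: [-0.2, -0.4, 0.4]
finger_gap: 23.9
finger_force: 0.0
t 4.6 plate xy [-55.4 -27.1] z 17.1 yaw rel deg -0.05 F [-0.2 -0.4  0.4] gap 23.9 j [-0.01  0.36  1.94 -0.    0.84  1.38]
```

View pics/a1.png

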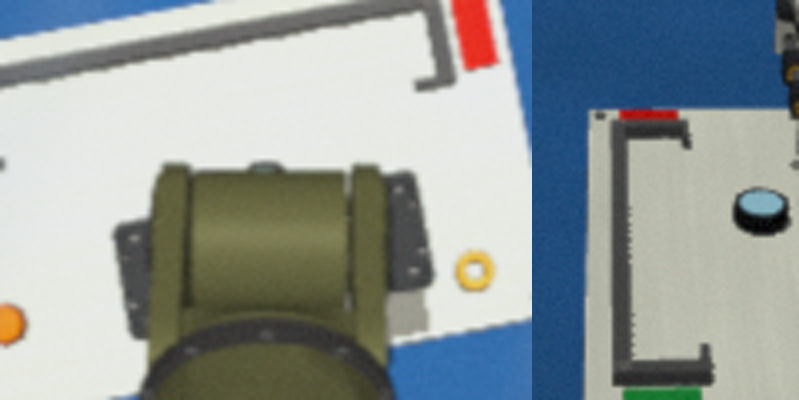

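```bash
python3 - <<'E'
from h import *
print(toplate(px2w("side",338.2,210.5,26)))
E
python3 -m jog '[[24,[0,0,0.06],0],[24,[0.1,0,0],0],[24,[0.1,0,0],0],[24,[0.1,0,0],0],[24,[0.1,0,0],0],[24,[0.1,0,0],0],[24,[0.1,0,0],0],[24,[0.1,0,0],0],[24,[0.1,0,0],0],[24,[0,0,0],0]]'
python3 - <<'E'
from h import *
st()
s=camera("side")
cv2.imwrite("pics/a2.png",cv2.resize(s[150:270,230:410],None,fx=4,fy=4,interpolation=cv2.INTER_CUBIC)[:,:,::-1])
E
```

```text
[ -6.67392317 -24.05093195]
clock: 5.7
eef_pos: [496.4, 42.4, 13.5]
eef_rot: [3.142, -0.0, 0.183]
wrist_force: [-0.3, 0.0, 0.1]
finger_gap: 24.2
finger_force: 0.0
t 5.7 plate xy [-14.8 -26.4] z 13.5 yaw rel deg 0.01 F [-0.3  0.   0.1] gap 24.2 j [0.01 0.44 1.83 0.   0.87 1.4 ]
```

View pics/a2.png

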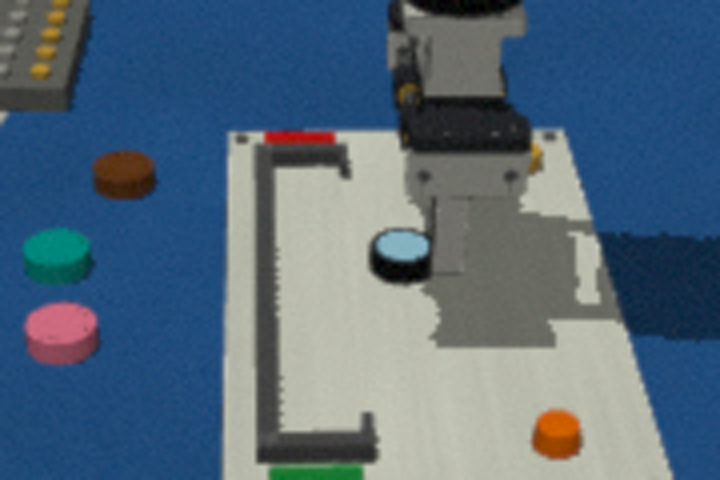

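The lens at crop px (401,250) is nested against the fingertips and moving cleanly. I'll keep going to the rail.

```bash

python3 -m jog '[[24,[0.1,0,0],0],[24,[0.1,0,0],0],[24,[0.1,0,0],0],[24,[0.1,0,0],0],[24,[0.1,0,0],0],[24,[0.1,0,0],0],[24,[0.1,0,0],0],[24,[0.1,0,0],0],[24,[0.1,0,0],0],[24,[0.1,0,0],0],[24,[0.04,0,0],0],[24,[0,0,0],0]]'; python3 -c "
from h import *
st()"
python3 -m jog '[[24,[0.03,0,0],0],[24,[0,0,0],0]]';python3 -m jog '[[24,[0.03,0,0],0],[24,[0,0,0],0]]'
python3 - <<'E'
from h import *
st()
s=camera("side")
for r in regions_of("side","lens"): print(r["conf"],r["rect"],toplate(px2w("side",r["rect"][0],r["rect"][1],18)).round(1))
cv2.imwrite("pics/a3.png",cv2.resize(s[150:270,230:410],None,fx=4,fy=4,interpolation=cv2.INTER_CUBIC)[:,:,::-1])
E
```

```text
clock: 6.95
eef_pos: [547.2, 51.8, 13.4]
eef_rot: [3.142, -0.0, 0.183]
wrist_force: [-0.2, -0.1, -0.6]
finger_gap: 24.1
finger_force: 0.0
t 6.95 plate xy [ 36.9 -26.4] z 13.4 yaw rel deg 0.01 F [-0.2 -0.1 -0.6] gap 24.1 j [ 0.03  0.53  1.68 -0.    0.92  1.42]
clock: 7.15
eef_pos: [548.4, 52.0, 13.4]
eef_rot: [-3.142, 0.0, 0.183]
wrist_force: [0.1, 0.7, -0.1]
finger_gap: 23.9
finger_force: 0.0
clock: 7.35
eef_pos: [550.0, 52.3, 13.5]
eef_rot: [-3.142, -0.0, 0.183]
wrist_force: [0.4, -0.6, 0.4]
finger_gap: 23.9
finger_force: 0.0
t 7.35 plate xy [ 39.8 -26.4] z 13.5 yaw rel deg 0.0 F [ 0.4 -0.6  0.4] gap 23.9 j [0.03 0.54 1.68 0.   0.93 1.42]
0.7 [246.1, 236.2, 16.0, 19.8] [213.3  68.3]
0.58 [245.7, 214.2, 14.5, 15.7] [222.6 -22.6]
0.57 [263.7, 193.3, 19.4, 14.7] [ 184.  -122.6]
0.44 [306.9, 213.1, 16.5, 12.7] [ 71.2 -25.5]
```

View pics/a3.png

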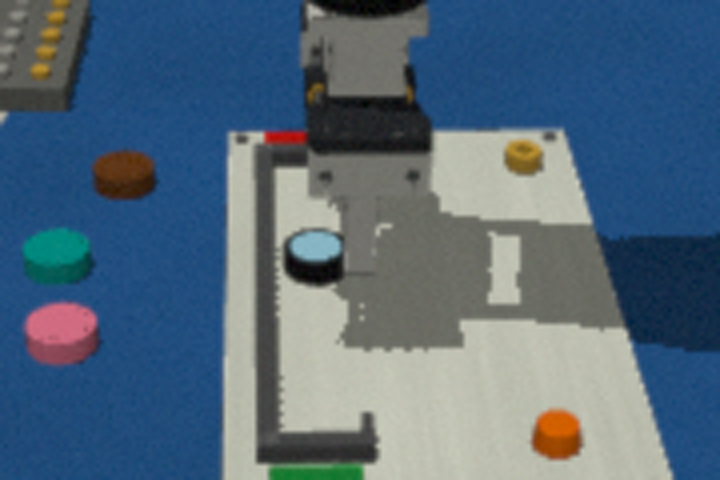

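The lens at crop px (315,255) is a few mm short of the rail edge (about column 277). I'll creep until the force rises.

```bash
for i in 1; do python3 -m jog '[[24,[0.03,0,0],0],[24,[0.03,0,0],0],[24,[0,0,0],0]]' | egrep "pos|wrist"; done
python3 -m jog '[[24,[0.02,0,0],0],[24,[0,0,0],0]]'| egrep "pos|wrist"
python3 - <<'E'
from h import *
st()
E
```

```text
eef_pos: [553.1, 52.8, 13.5]
wrist_force: [0.1, -0.8, 0.6]
eef_pos: [553.9, 53.0, 13.4]
wrist_force: [0.4, 0.4, -0.6]
t 7.95 plate xy [ 43.8 -26.4] z 13.4 yaw rel deg 0.01 F [ 0.4  0.4 -0.6] gap 23.9 j [0.03 0.55 1.66 0.   0.93 1.42]
```

```bash
python3 -m jog '[[24,[0.02,0,0],0],[24,[0,0,0],0]]'| egrep "pos|wrist"
python3 -m jog '[[24,[0.02,0,0],0],[24,[0,0,0],0]]'| egrep "pos|wrist"
python3 - <<'E'
from h import *
st()
E
```

```text
eef_pos: [554.9, 53.2, 13.5]
wrist_force: [-0.8, 0.4, -0.0]
eef_pos: [555.7, 53.3, 13.4]
wrist_force: [-0.9, 0.6, -0.1]
t 8.35 plate xy [ 45.5 -26.4] z 13.4 yaw rel deg 0.0 F [-0.9  0.6 -0.1] gap 24.2 j [ 0.03  0.55  1.66 -0.    0.93  1.42]
```

```bash
python3 -m jog '[[24,[0.02,0,0],0],[24,[0,0,0],0]]'| egrep "pos|wrist"
python3 -m jog '[[24,[0.02,0,0],0],[24,[0,0,0],0]]'| egrep "pos|wrist"
python3 - <<'E'
from h import *
st()
s=camera("side")
cv2.imwrite("pics/a4.png",cv2.resize(s[180:250,280:360],None,fx=8,fy=8,interpolation=cv2.INTER_CUBIC)[:,:,::-1])
E
```

```text
eef_pos: [556.0, 53.4, 13.2]
wrist_force: [-6.4, -1.0, 3.0]
eef_pos: [556.3, 53.5, 13.1]
wrist_force: [-11.2, -2.5, 5.6]
t 8.75 plate xy [ 46.2 -26.3] z 13.1 yaw rel deg 0.01 F [-11.2  -2.5   5.6] gap 23.8 j [ 0.03  0.55  1.65 -0.    0.94  1.42]
```

View pics/a4.png

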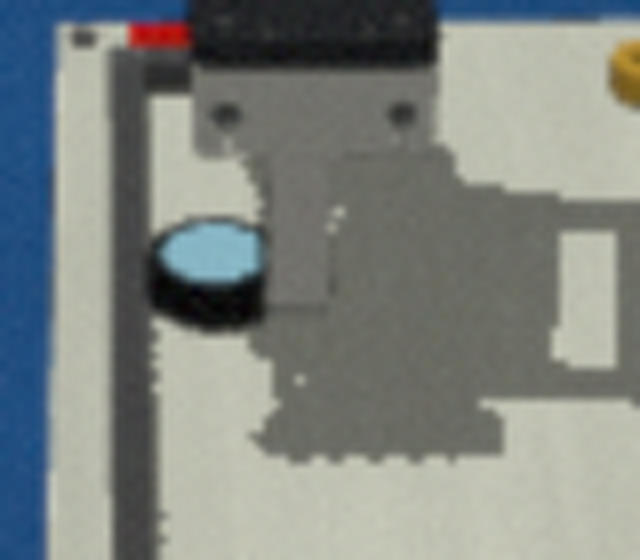

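The lens at crop px (210,270) touches the rail, with about 11 N contact. I'll back off, raise, close the fingers, turn 70° and come down behind the lens.

```bash
python3 -m jog '[[24,[-0.1,0,0],0],[24,[-0.35,0,0],0],[24,[-0.35,0,0],0],[24,[0,0,-0.4],0],[24,[0,0,-0.4],0],[0,[0,0.22,0],0],[0,[0,0.22,0],0],[0,[0,0.21,0],0],[0,[0,0.21,0],0],[0,[0.27,0,0],0],[0,[0.27,0,0],0],[0,[0.27,0,0],0],[0,[0.27,0,0],0]]' | egrep "pos|gap"
python3 -m jog '[[0,[0,0,0],-0.0432],[0,[0,0,0],-0.0432],[0,[0,0,0],-0.0432],[0,[0,0,0],-0.0432],[0,[0,0,0],-0.0432],[0,[0,0,0],-0.0432],[0,[0,0,0],-0.0432],[0,[0,0,0],-0.0432],[0,[0,0,0],-0.0432],[0,[0,0,0],0],[0,[0,0,0],0]]' | egrep "rot|gap"
python3 - <<'E'
from h import *
st()
camera("side")
for r in regions_of("side","lens"): print(r["conf"],r["rect"],toplate(px2w("side",r["rect"][0],r["rect"][1],18)).round(1))
E
```

```text
eef_pos: [579.7, 13.3, 52.6]
finger_gap: 0.3
eef_rot: [-3.141, 0.0, 1.4]
finger_gap: 0.3
t 11.2 plate xy [ 61.5 -69.8] z 53.0 yaw rel deg 69.73 F [-0.2 -0.5  0.1] gap 0.3 j [-0.04  0.53  1.58  0.    1.04  0.13]
0.68 [260.9, 192.7, 17.5, 13.0] [ 191.6 -125.8]
0.65 [306.6, 213.2, 17.6, 11.9] [ 71.9 -25. ]
0.57 [244.8, 214.0, 12.6, 13.4] [224.9 -23.6]
0.52 [245.5, 234.2, 21.0, 18.3] [215.4  60.6]
```

```bash
python3 -m jog '[[0,[0,0,0.35],0],[0,[0,0,0.35],0],[0,[0,0,0.08],0],[0,[0,0,0],0]]' | egrep "pos|wrist"
python3 -m jog '[[0,[0.15,-0.0547,0],0],[0,[0.1,-0.0364,0],0],[0,[0.1,-0.0364,0],0],[0,[0.1,-0.0364,0],0],[0,[0.1,-0.0364,0],0],[0,[0.1,-0.0364,0],0],[0,[0,0,0],0]]' | egrep "pos|wrist"
python3 - <<'E'
from h import *
st()
s=camera("side")
cv2.imwrite("pics/a5.png",cv2.resize(s[180:280,270:370],None,fx=6,fy=6,interpolation=cv2.INTER_CUBIC)[:,:,::-1])
E
```

```text
eef_pos: [579.1, 14.0, 14.1]
wrist_force: [1.1, 1.0, 0.5]
eef_pos: [573.0, 48.7, 14.5]
wrist_force: [0.4, -0.6, -0.1]
t 12.4 plate xy [ 61.7 -34. ] z 14.5 yaw rel deg 70.03 F [ 0.4 -0.6 -0.1] gap 0.6 j [0.02 0.58 1.61 0.   0.96 0.19]
```

View pics/a5.png

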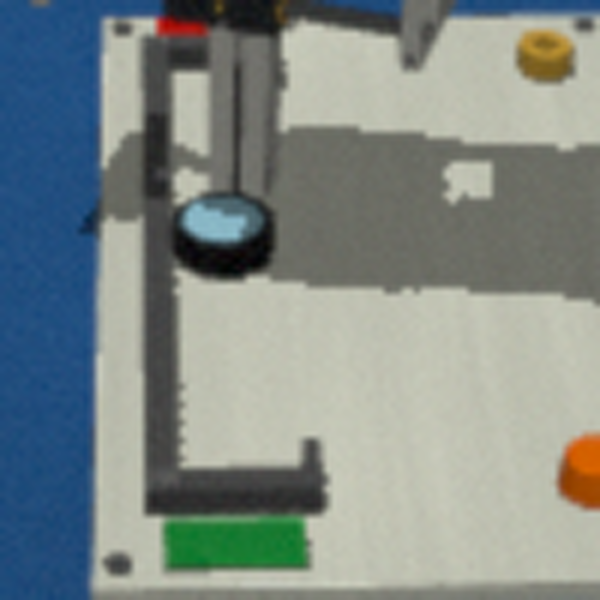

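The lens at crop px (222,232) follows the rail, staying against it. I'll continue towards the pocket.

```bash
python3 -m jog '[[0,[0.132,-0.048,0],0],[0,[0.132,-0.048,0],0],[0,[0.132,-0.048,0],0],[0,[0.132,-0.048,0],0],[0,[0.132,-0.048,0],0],[0,[0.132,-0.048,0],0],[0,[0.132,-0.048,0],0],[0,[0.132,-0.048,0],0],[0,[0.132,-0.048,0],0],[0,[0.132,-0.048,0],0],[0,[0.132,-0.048,0],0],[0,[0.132,-0.048,0],0],[0,[0.132,-0.048,0],0],[0,[0.132,-0.048,0],0],[0,[0.132,-0.048,0],0],[0,[0.1,-0.0364,0],0],[0,[0.1,-0.0364,0],0],[0,[0,0,0],0]]' | egrep "pos|wrist"
python3 - <<'E'
from h import *
st()
s=camera("side")
cv2.imwrite("pics/a6.png",cv2.resize(s[180:280,270:370],None,fx=6,fy=6,interpolation=cv2.INTER_CUBIC)[:,:,::-1])
for r in regions_of("side","lens"): print(r["conf"],r["rect"],toplate(px2w("side",r["rect"][0],r["rect"][1],18)).round(1))
E
```

```text
eef_pos: [552.0, 162.7, 14.5]
wrist_force: [1.1, 0.6, -0.4]
t 14.25 plate xy [61.8 81.8] z 14.5 yaw rel deg 70.02 F [ 1.1  0.6 -0.4] gap 0.5 j [0.22 0.58 1.61 0.   0.96 0.39]
0.85 [308.1, 248.4, 20.4, 17.5] [ 72.4 115.9]
0.65 [245.6, 234.6, 15.4, 12.8] [215.   62.2]
0.61 [245.9, 214.2, 14.3, 15.9] [222.1 -22.6]
0.5 [262.0, 192.0, 16.0, 12.0] [ 188.9 -129.5]
```

View pics/a6.png

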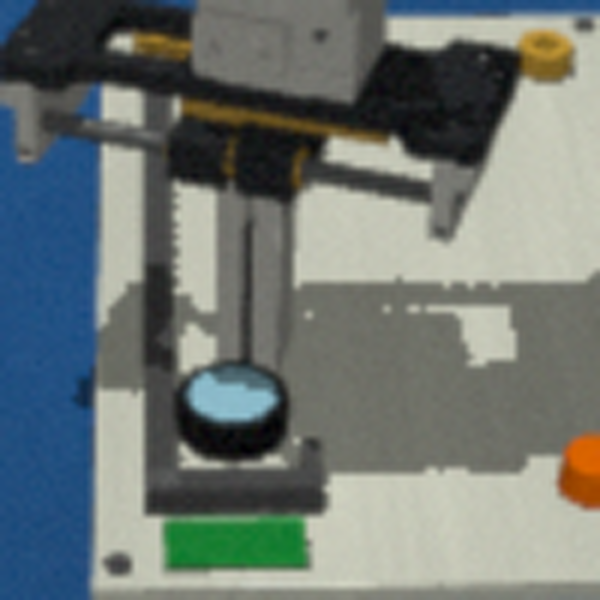

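The lens at crop px (232,405) is on the rail at the pocket mouth, with nearly 20 mm to go. I'll creep in.

```bash
python3 -m jog '[[0,[0.075,-0.0274,0],0],[0,[0.075,-0.0274,0],0],[0,[0.075,-0.0274,0],0],[0,[0.075,-0.0274,0],0],[0,[0,0,0],0]]' | egrep "pos|wrist"
python3 -m jog '[[0,[0.019,-0.007,0],0],[0,[0.019,-0.007,0],0],[0,[0,0,0],0]]' | egrep "pos|wrist"
python3 -m jog '[[0,[0.019,-0.007,0],0],[0,[0,0,0],0]]' | egrep "pos|wrist"
python3 -c "
from h import *
st()"
```

```text
eef_pos: [549.0, 178.3, 14.4]
wrist_force: [0.7, 0.3, 0.2]
eef_pos: [548.8, 179.3, 14.4]
wrist_force: [-0.4, -4.2, 0.3]
eef_pos: [548.6, 179.6, 14.4]
wrist_force: [-0.4, -9.9, 1.7]
t 15.35 plate xy [61.6 99. ] z 14.4 yaw rel deg 69.98 F [-0.4 -9.9  1.7] gap 0.6 j [ 0.25  0.58  1.6  -0.    0.96  0.42]
```

```bash
python3 -m jog '[[0,[0.019,-0.007,0],0],[0,[0,0,0],0],[0,[0,0,0],0]]' | egrep "pos|wrist"
python3 -c "
from h import *
st()"
python3 -m jog '[[0,[-0.1,0.0364,0],0],[0,[-0.2,0.0728,0],0],[0,[-0.3,0.11,0],0],[0,[0,0,-0.5],0],[0,[0,0,-0.7],0],[0,[0,0,-0.9],0],[0,[0,0,-0.9],0],[0,[-0.5,0,0],0],[0,[-0.8,0,0],0],[0,[-0.8,0,0],0],[0,[-0.8,0,0],0],[0,[-0.8,0,0],0],[0,[-0.5,0,0],0],[0,[0,0,0],0]]' | egrep "pos|wrist"
python3 - <<'E'
from h import *
st()
s=camera("side");t=camera("top")
cv2.imwrite("pics/a7.png",np.hstack([cv2.resize(s[230:280,285:335],None,fx=8,fy=8,interpolation=cv2.INTER_CUBIC),cv2.resize(t[190:240,200:250],None,fx=8,fy=8,interpolation=cv2.INTER_CUBIC)])[:,:,::-1])
for c,z in(("side",18),("top",24)):
  camera(c)
  for r in regions_of(c,"lens"): print(c,r["conf"],r["rect"],toplate(px2w(c,r["rect"][0],r["rect"][1],z)).round(1))
E
```

```text
eef_pos: [548.5, 179.8, 14.5]
wrist_force: [0.6, -16.3, 2.5]
t 15.65 plate xy [61.5 99.2] z 14.5 yaw rel deg 69.96 F [  0.6 -16.3   2.5] gap 0.7 j [ 0.25  0.58  1.6  -0.    0.96  0.42]
eef_pos: [518.9, -60.0, 164.6]
wrist_force: [0.7, 0.6, -0.2]
t 17.05 plate xy [ -11.3 -131.1] z 164.6 yaw rel deg 69.78 F [ 0.7  0.6 -0.2] gap 0.7 j [-0.19  0.28  1.65 -0.    1.21 -0.02]
side 0.71 [261.9, 192.9, 17.1, 11.1] [ 188.9 -124.7]
side 0.53 [243.0, 214.9, 17.2, 11.7] [228.9 -19.6]
side 0.51 [306.5, 251.4, 19.8, 16.8] [ 76.2 126.4]
top 0.79 [254.6, 147.8, 17.6, 12.2] [214.4  40.4]
top 0.77 [287.2, 138.6, 15.7, 18.9] [223.3 -47.2]
top 0.77 [322.8, 142.9, 16.1, 17.5] [ 195.2 -136.4]
top 0.52 [231.3, 208.8, 16.7, 21.3] [ 68.1 125.9]
```

View pics/a7.png

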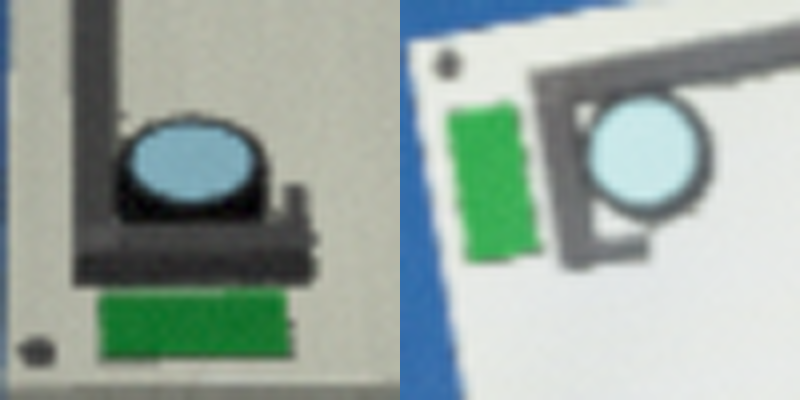

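The lens sits in the green-side pocket: side crop px (190,165), top crop px (645,150). Its ring touches both the rail and the end stop. The hand is clear, so I'm handing in.

```bash
python3 -c "
from cell import *
print(sign_off())"
```

```text
the job is handed in; nothing more can be done
None
```

I pushed the lens straight to the rail, then slid it along the rail into the pocket by the green tile; the last pictures show it against both rail and end stop. The hand is clear, and I handed the job in at about 17 s on the clock; no verdict came back.

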